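Pick the widest spreading blade from its lidded case

ROBOT

A 6-joint arm with a two-finger parallel gripper is mounted at the origin on the work surface; the furniture and walls round the work are solid. World frame = base frame: x ahead of the robot, y to its left, z up, the work surface at z = 0. Lengths are in mm, angles in rad, forces in N, time in s.
With the tool pointing down it reaches from about 350 to 875 mm from the base axis. Payload 4.2 kg.
Tool frame: the origin (TCP) lies midway between the tips of the shut fingers; the grasp point (between the pads) lies 19 mm behind it (arm.grasp_offset is the distance from the TCP to the grasp point, in mm); z points along the fingers, y is the direction in which the jaws open and shut (so a half turn about z gives the same grasp; the last joint's range is limited). The gripper opens to 85 mm and grips with 20 to 120 N. Pads are 22 mm wide; open, the fingers measure 114 mm over their backs; the gripper's body (76 mm by 85 mm) begins 54 mm behind the grasp point. The pads swing forward as they close: fully open they stand 13 mm farther back than shut.
Start: joints at [1.509, 0.385, 0.008, 0, -1.194, -0.259], TCP at [197.046, 593.104, 231.312] pointing down, gripper open.
Joint ranges: [-3.14, 3.14], [-1.21, 2.06], [-1.07, 1.41], [-3.16, 2.05], [-2.99, -0.16], [-3.1, 3.1]. Speed limits (rad/s): [2.79, 2.79, 3.14, 3.14, 3.14, 3.14].

INTERFACE

Orientations are given as a unit quaternion [x, y, z, w].
In Python, from bench import arm gives the robot as it stands.
- The arm moves only by the tool move_arm, never from a script. Its argument "moves" is a list of rows, each an object with "gripper": the gripper's target within -1 to 1 (fully open at 1, half-way at 0, shut at -1); "xyz": the shift along the tool's x, y, z in cm, a list of three; "angular": the turn, a rotation vector about the tool's x, y, z in rad, a list of three. In form: [{"gripper": gripper, "xyz": [dx, dy, dz], "angular": [wx, wy, wz]}, ...]. A call has 1 to 10 rows; each row is the pose to reach, as a shift and turn from the pose commanded when the call began, along the tool's axes at that moment; what a row does not reach only later rows make up. A row lasts 1/8 s, in which the tool goes at most 62.5 mm and 10.7 degrees, less where a joint would pass 70% of its speed; a pose out of reach is approached as far as the arm can. A call with a gripper value outside its range is refused whole. The fingers move at their own pace and stop on an object; the grip force is fixed at half the most. Time passes only in rows, so rows that repeat a pose let the fingers close. It gives the time, the measured TCP pose, the force and the opening at its end, in the units of the state.
- arm.read_state(): the state, without advancing time (a new reading comes with each control period).
- arm.get_image(name): name is "scene" or "top" or "wrist"; returns (picture, depth): 420x560x3 uint8, blue, green, red; 420x560 float32, mm along the optical axis (not along the pixel's ray), 0 where there is no reading.
- arm.get_calibration(name): a dict with "camera_matrix" (3x3 intrinsics, pixels), "k1" (the pictures are not rectified: a ray, as slopes to the right and down, at radius r is drawn at 1 + k1 r^2 times it, then the intrinsics apply), "R" (3x3) and "t" (3): a world point X has camera coordinates R X + t. Camera axes: x right, y down, z forward; pixel columns grow to the right and rows downward; lengths in mm; the calibration is good to about 2 mm. A picture is of the moment at which its call begins: read the wrist's pose just before it. get_calibration takes no time and is no camera call; for the wrist camera it gives the pose at the moment of the call.
- arm.job_done(): hands the job in, once; it reports no verdict.
The state is a dict: "clock": time; "joints": joint angles; "joint_vel": joint speeds; "joint_efforts": joint torques, N m; "position": TCP position; "ee_rot": TCP orientation; "contact_force": force on the tool from outside, world axes, zero at the start; "wrist_torque": the same for the moment, N m; "gripper_width": finger opening in mm.
Only numpy, scipy, OpenCV 4.12 (cv2) and the standard library are available. Lean on these libraries where they do the work, as an engineer would, in place of code of your own. Each camera call takes 0.05 s, during which the arm holds its last target. There are 200 camera calls.

TASK

The order in the red picking bin still lacks the widest spreading blade. Lift the lid of the grey steel blade case by its front tab until it rests back on its stop, without letting it slam, then draw the widest blade up out of its slot, leaving the other three in theirs. Lower it into the bin beside the tub, do not drop it in or leave it on top of the tub; the case stays open and the bin stays where it is.

Things in the scene. Friction and masses are not known exactly. Their poses are not given: they have to be found in the camera images.
- case: grey sheet-steel case, fixed, 158 (x) x 222 (y) x 90 mm to the rim, walls 4 mm; shut lid's top at 116 mm. Origin: centre of the underside; -x is the front (tab side), +x the hinge side. In it a wooden rack, top 44 mm above the table, has four slits 3.6 mm wide, 30 mm deep, running front to back (x) at y = -66, -22, 22 and 66 mm; each holds one blade on edge.
- lid (a joint): angle of the case's lid, rad: 0 shut, 1.92 (110 degrees) leaning back on its stop. Positive opens (front edge goes up and away). It falls shut if let go before upright and falls onto the stop beyond upright. The hinge line runs along the case's y axis. The lid is a 26 mm deep tray of about 0.4 kg.
- lid_hinge (a point): point on the lid's hinge line, midway along the rear rim of the case, at case x = +83 mm, z = 90 mm
- lid_tab (a point): centre of the black plastic lift tab sticking out forward from the middle of the lid's front edge: 36 mm long (forward), 22 mm wide (y), 9 mm thick. With the lid shut it lies at case x = -97 mm, z = 103 mm: 180 mm in front of and 13 mm above the hinge line. Its axes turn with the lid.
- blade_120: the widest spreading blade: steel sheet 120 mm wide, 2 mm thick, with a black plastic back (10 mm thick, 17 mm high, full width) on its upper edge; 88 mm tall in all, 0.11 kg. Origin: middle of the lower edge; x along the width, y thickness, z up. Starts on edge in one of the slits, origin 14 mm above the table, the back's top at 102 mm (12 mm above the case's rim).
- blade_120_mid (a point): centre of the widest blade, 44 mm above its lower edge
- blade_100: spreading blade like the widest one but 100 mm wide, in another slit; origin: middle of its lower edge
- blade_80: spreading blade, 80 mm wide, in another slit; origin: middle of its lower edge
- blade_60: spreading blade, 60 mm wide, in another slit; origin: middle of its lower edge
- bin: red moulded open picking bin, loose, 307 (x) x 214 (y) x 145 mm high at its +x end (side walls 134, -x end 119 mm; walls and floor 3 mm, inside about 295 x 196 mm); origin: centre of the underside, x along its length
- tub: round dark-lidded tub of filler, 101 mm diameter, 73 mm tall, 0.5 kg, standing in the +x half of the bin; origin: centre of its underside
Mind the look-alikes: they are no part of the job. What is shaped like the tub but blue or yellow is not meant.

How it is judged (in metres and radians):
On the way, in this order (a step that is already met when the one before it is completed fails the run):
1. the lid rests open on its stop, all blades still in their slots (value of joint lid above 1.85 rad and z of blade_120 in the frame of case below 0.03 m), for 0.2 s.
2. the widest blade is drawn up clear of the case (z of blade_120 in the frame of case above 0.092 m), for 0.05 s.
At the end, for the whole second after the job is handed in: Lid within 0.07 rad of its stop; widest blade at rest in the bin, its centre inside the walls and under 66 mm above the bin's underside (flat, leaning or on edge, not on the tub); the other blades within 25 mm of their start; tub and bin upright (value of joint lid above 1.85 rad and x of blade_120_mid in the frame of bin between -0.15 and 0.15 m and y of blade_120_mid in the frame of bin between -0.105 and 0.105 m and z of blade_120_mid in the frame of bin below 0.066 m and linear speed of blade_120 below 0.03 m/s and distance of each of blade_60, blade_80, blade_100 from where it was at the start of the episode below 0.025 m and angle between tub's own z axis and vertical below 0.2 rad and angle between bin's own z axis and vertical below 0.1 rad and z of tub in the frame of bin below 0.02 m); the robot touches nothing.
It fails at once if the lid slams (turns faster than 4.5 rad/s) (velocity of joint lid above 4.5 rad/s or velocity of joint lid below -4.5 rad/s).
It fails at once if the blade is dropped (its speed exceeds 1.4 m/s) (linear speed of blade_120 above 1.4 m/s).
It fails at once if the bin is shoved by more than 40 mm (distance of bin from where it was at the start of the episode above 0.04 m).
It also fails if it takes over 58 s, if anything falls off the work surface, if the arm or the gripper's body presses on something with over 40 N, if the wrist force passes 120 N, or if a joint passes its speed limit or range.

## Working session

There is one attempt and no reset: what is moved stays moved. The work goes in short steps, Python scripts to look and compute and a tool call to move; the robot and the scene stay as the last step left them, time stands still between calls to the robot, and variables do not carry over. Pictures are saved under pics/ and viewed, about 8 in all and at most 12, crops included, and the job is handed in when it is done.

Besides the shell and the picture viewer there is one more tool, called after "Call:" by a JSON object that holds its "api" and its "payload". move_arm: Moves the arm, as the interface text tells. Its arguments: {"type":"object","properties":{"moves":{"type":"array","items":{"type":"object","properties":{"gripper":{"type":"number"},"xyz":{"type":"array","items":{"type":"number"}},"angular":{"type":"array","items":{"type":"number"}}}}}},"required":["moves"]}

```bash
mkdir -p pics; ls; cat > h.py <<'E'
import numpy as np, cv2
from bench import arm
def pts(name,depth):
    c=arm.get_calibration(name);K=c["camera_matrix"];K=np.array(K);R=np.array(c["R"]);t=np.array(c["t"]).ravel()
    h,w=depth.shape;u,v=np.meshgrid(np.arange(w),np.arange(h))
    d=cv2.undistortPoints(np.stack([u.ravel(),v.ravel()],1).astype(np.float64)[:,None],K,np.array([c["k1"],0,0,0,0.]))[:,0] if False else und(u,v,K,c["k1"])
    z=depth.ravel().astype(float)
    P=np.c_[d*z[:,None],z]
    W=(P-t)@R
    W[z<=0]=np.nan
    return W.reshape(h,w,3)
def und(u,v,K,k1):
    a=np.c_[(u.ravel()-K[0,2])/K[0,0],(v.ravel()-K[1,2])/K[1,1]]
    x=a.copy()
    for _ in range(20): x=a/(1+k1*(x**2).sum(1,keepdims=True))
    return x
def ray(name,px,z):
    c=arm.get_calibration(name);K=np.array(c["camera_matrix"]);R=np.array(c["R"]);t=np.array(c["t"]).ravel()
    px=np.atleast_2d(np.array(px,float));x=und(px[:,0],px[:,1],K,c["k1"])
    D=np.c_[x,np.ones(len(x))]@R;C=-R.T@t
    return C+D*((z-C[2])/D[:,2])[:,None]
E
python3 - <<'E'
from h import *
s=arm.read_state();print(s)
for n in ["top","scene"]:
    im,d=arm.get_image(n);cv2.imwrite(f"pics/{n}0.png",im);np.savez(f"{n}0.npz",im=im,d=d,W=pts(n,d))
    c=arm.get_calibration(n);print(n,c["k1"],np.round(-np.array(c["R"]).T@np.array(c["t"]).ravel()), (d>0).mean())
E
```

```text
pics
{'clock': 0.0, 'joints': array([ 1.50856962e+00,  3.85544406e-01,  6.62557600e-03, -5.24004582e-04,
       -1.19398944e+00, -2.58602409e-01]), 'joint_vel': array([ 5.45305042e-04,  2.33890132e-04, -8.35056060e-04, -9.91419354e-04,
       -7.55329423e-05, -6.43268636e-04]), 'joint_efforts': array([ 6.44221673e-04, -3.92290056e+01,  1.88405228e+01,  4.18619648e+00,
       -4.59777730e-03, -5.55921517e-06]), 'position': array([196.88535059, 592.56158547, 230.22510555]), 'ee_rot': array([ 9.87145128e-01, -1.59822780e-01, -1.38829356e-04,  1.07475820e-03]), 'contact_force': array([ 0.64503105,  0.31565334, -0.04668868]), 'wrist_torque': array([ 0.00033696,  0.04128654, -0.00085423]), 'gripper_width': 85.60225009429614}
top -0.0986171606494379 [ 420.  -51. 1126.] 0.9959566326530612
scene -0.1448621042431475 [ 832.  314. 1058.] 0.9961819727891157
```

View pics/top0.png

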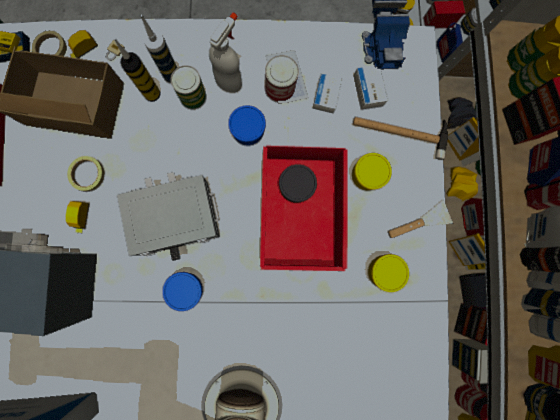

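View pics/scene0.png

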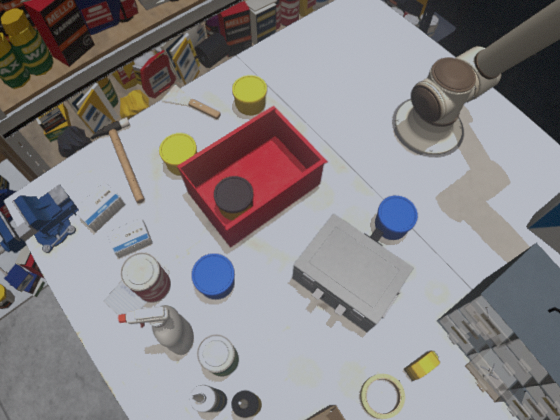

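Top view: the case is at (170,215). Its black tab at (176,253) faces the robot and its hinges are at (150–172,180). The red bin is at (304,208), with the dark-lidded tub at (297,183). The blue and yellow tubs at (247,124), (182,290), (372,170) and (389,271) are look-alikes. The blue one at (182,290) sits close to the tab.

```bash
python3 - <<'E'
from h import *
z=np.load("top0.npz");im,W=z["im"],z["W"]
c=arm.get_calibration("top")
z2=np.load("scene0.npz");im2,W2=z2["im"],z2["W"]
def rect(P): 
    r=cv2.minAreaRect(P.astype(np.float32));return np.round(r[0],1),np.round(r[1],1),round(r[2],2)
for n,I,V,box in (("top",im,W,(110,230,160,260)),("scene",im2,W2,(290,420,210,330))):
    u0,u1,v0,v1=box
    m=np.zeros(I.shape[:2],bool);m[v0:v1,u0:u1]=1
    lid=m&(abs(V[...,2]-116)<6)
    k=cv2.morphologyEx(lid.astype(np.uint8),cv2.MORPH_OPEN,np.ones((9,9)))>0
    print(n,"lid",rect(V[k][:,:2]),np.nanmedian(V[k][:,2]),k.sum())
    dk=m&(I.max(2)<60)&(abs(V[...,2]-105)<12)
    q=V[dk];print("tab",len(q),np.nanmedian(q,0),rect(q[:,:2]) if len(q)>3 else "")
for n,I,V in (("top",im,W),("scene",im2,W2)):
    hsv=cv2.cvtColor(I,cv2.COLOR_BGR2HSV)
    red=((hsv[...,0]<8)|(hsv[...,0]>172))&(hsv[...,1]>150)
    _,l,st,_=cv2.connectedComponentsWithStats(red.astype(np.uint8));r=(l==1+st[1:,4].argmax())
    P=V[r];P=P[~np.isnan(P[:,2])];print(n,"bin top z",np.percentile(P[:,2],[1,50,99]),"all",rect(P[P[:,2]>15][:,:2]), "hi",rect(P[P[:,2]>115][:,:2]))
    for lo,hi in((140,150),(129,138),(114,123)):
        Q=P[(P[:,2]>lo)&(P[:,2]<hi)];print(lo,len(Q),Q[:,:2].min(0).round(),Q[:,:2].max(0).round(),np.median(Q,0).round())
    ctr=np.median(P,0)
    t=(I.max(2)<80)&(abs(V[...,2]-76)<8)&(np.hypot(V[...,0]-ctr[0],V[...,1]-ctr[1])<150)
    print("tub",t.sum(),cv2.minEnclosingCircle(V[t][:,:2].astype(np.float32)),np.median(V[t],0))
    bl=(hsv[...,0]>95)&(hsv[...,0]<125)&(hsv[...,1]>150)
    N,l,st,_=cv2.connectedComponentsWithStats(bl.astype(np.uint8))
    for i in range(1,N):
        if st[i,4]>600: print("blue",st[i],np.nanmedian(V[l==i],0))
E
```

```text
top lid (array([505.9, 188.5]), array([160.7, 223.1]), 12.72) 115.43375288511753 5009
tab 157 [419.51768807 165.49804397 106.54308158] (array([457.4, 142.9]), array([ 93. , 235.5]), 44.18)
scene lid (array([509.7, 188.9]), array([164.2, 222.5]), 14.22) 115.96725654725086 6088
tab 3 [428.29322603 170.9769567  109.89548599] 
top bin top z [ -3.2370183    3.10214957 137.85076562] all (array([ 525.6, -156.2]), array([212.3, 305.8]), 89.0) hi (array([ 524.8, -156.1]), array([212.2, 304.1]), 89.03)
140 67 [ 674. -253.] [678. -61.] [ 676. -156.  143.]
129 1002 [ 377. -264.] [677. -48.] [ 535. -113.  132.]
114 449 [ 372. -258.] [677. -51.] [ 379. -159.  117.]
tub 1197 ((514.6809692382812, -186.8646697998047), 142.5693817138672) [ 594.73590211 -149.44581606   72.98885093]
blue [ 365   17   44   52 1392] [1007.08382131 -386.32442832  103.7155502 ]
blue [ 229  106   36   39 1107] [756.02284673 -10.47660421  69.53843088]
blue [ 163  272   39   39 1198] [314.91803325 151.41281483  70.20091957]
scene bin top z [ -2.63586244   2.88477113 143.220738  ] all (array([ 530. , -154.5]), array([214.5, 305.7]), 89.07) hi (array([ 530. , -154.5]), array([214.5, 305.7]), 89.07)
140 87 [ 679. -259.] [684. -57.] [ 681. -149.  143.]
129 831 [ 384. -264.] [684. -46.] [543. -57. 133.]
114 193 [ 377. -256.] [674. -54.] [ 382. -147.  118.]
tub 918 ((501.6886291503906, -170.2056884765625), 144.3331298828125) [ 597.33886428 -146.01490209   72.98455819]
blue [ 378  196   39   37 1078] [319.323449   153.98895049  70.46106253]
blue [ 192  254   42   41 1316] [763.585624    -7.01148501  70.45843225]
```

```bash
cat >> h.py <<'E'
from scipy.spatial.transform import Rotation as Ro
PSI=0.235; C0=np.array([508.,188.7,0])
def case2w(p): return C0+Ro.from_euler('z',PSI).apply(p)
def tool(pitch,yaw=None,flip=False):
    """tool pointing along heading yaw, pitched down by pitch (rad); jaw axis horizontal"""
    yaw=PSI if yaw is None else yaw
    z=np.array([np.cos(pitch)*np.cos(yaw),np.cos(pitch)*np.sin(yaw),-np.sin(pitch)])
    y=np.array([np.sin(yaw),-np.cos(yaw),0])*(-1 if flip else 1)
    return Ro.from_matrix(np.c_[np.cross(y,z),y,z])
def rel(p0,R0,g,R,off=19):
    """row to put the grasp point at g with rotation R"""
    tcp=np.array(g)+R.apply([0,0,off]); return (R0.inv().apply(tcp-p0)/10).round(2),(R0.inv()*R).as_rotvec().round(3)
E
python3 - <<'E'
from h import *
for n in("top0","scene0"):
    W=np.load(n+".npz")["W"]
    for x in range(0,600,60):
        row=[]
        for y in range(-60,780,60):
            m=(abs(W[...,0]-x-30)<30)&(abs(W[...,1]-y-30)<30);row.append(int(np.nanmax(W[...,2][m])) if m.any() else -1)
        print(x,row)
s=arm.read_state();print(np.array(arm.get_calibration("wrist")["R"]).round(2))
R0=Ro.from_quat(s["ee_rot"]);R=tool(np.pi/2);print(rel(s["position"],R0,[300,250,260],R),rel(s["position"],R0,[300,140,260],tool(.8)))
E
```

```text
0 [229, 228, 95, 3, 5, 5, 4, 202, 194, 187, 176, 120, 4, -1]
60 [218, 219, 13, 3, 6, 4, 4, 4, 4, 3, 3, 5, 5, -1]
120 [3, 4, 4, 4, 5, 4, 6, 5, 4, 6, 5, 4, 4, -1]
180 [5, 4, 5, 3, 4, 3, 4, 262, 263, 262, 0, 2, 1, -1]
240 [4, 4, 75, 76, 74, 4, 4, 265, 265, 264, -1, -1, -1, -1]
300 [5, 5, 75, 75, 76, 4, 4, 265, 265, 265, -1, -1, -1, -1]
360 [138, 3, 3, 110, 116, 118, 6, 263, 264, 266, 174, 115, -1, -1]
420 [137, 4, 121, 121, 123, 121, 3, 259, 259, 258, 152, 133, 4, -1]
480 [136, 4, 121, 123, 120, 121, 118, 4, 68, 5, 5, 6, 3, -1]
540 [137, 6, 119, 120, 120, 119, 118, 25, 56, 3, 4, 5, 11, -1]
0 [242, 242, 219, 5, 5, 5, 4, 175, 137, 50, -1, -1, -1, -1]
60 [228, 230, 14, 4, 4, 4, 4, 4, 3, -1, -1, -1, -1, -1]
120 [5, 5, 6, 5, 5, 4, 5, 5, 2, -1, -1, -1, -1, -1]
180 [5, 4, 5, 4, 3, 5, 5, 261, 262, 259, -1, -1, -1, -1]
240 [5, 4, 76, 75, 77, 3, 4, 264, 265, 264, -1, -1, -1, -1]
300 [6, 4, 75, 75, 76, 5, 4, 264, 264, 291, 264, -1, -1, -1]
360 [136, 4, 6, 110, 114, 119, 3, 264, 264, 265, 266, 264, 141, -1]
420 [138, 3, 120, 121, 121, 120, 34, 259, 259, 262, 262, 263, 223, -1]
480 [136, 5, 121, 122, 121, 121, 118, 4, 68, 4, 2, 3, -1, -1]
540 [136, 3, 120, 121, 121, 120, 118, 25, 62, 4, 3, -1, -1, -1]
[[-0.32 -0.95  0.  ]
 [-0.9   0.3   0.33]
 [-0.31  0.1  -0.95]]
(array([20.59, 29.26, -1.01]), array([ 0.002,  0.   , -0.556])) (array([25.19, 39.  , -1.52]), array([ 0.216,  0.751, -0.527]))
```

Call:
{"api": "move_arm", "payload": {"moves": [{"gripper": 1,"xyz": [0,0,-5],"angular": [0,0,0]},{"gripper": 1,"xyz": [0,0,-10],"angular": [0,0,0]},{"gripper": 1,"xyz": [0,0,-15],"angular": [0,0,0]},{"gripper": 1,"xyz": [0,0,-18],"angular": [0,0,0]},{"gripper": 1,"xyz": [0,0,-18],"angular": [0,0,0]}]}}

```text
clock: 0.72
position: [197.2, 593.7, 414.0]
ee_rot: [0.987, -0.16, -0.0, -0.003]
contact_force: [-0.6, -0.3, -0.4]
gripper_width: 85.2
```

```bash
python3 - <<'E'
from h import *
p=np.array([197.0,593,410]);R0=Ro.from_quat([0.987,-0.16,0,0]);R=tool(.785)
print(rel(p,R0,[300,300,400],tool(1.57)),rel(p,R0,[330,147,300],R),rel(p,R0,[330,147,210],R))
E
```

```text
(array([19.03, 24.54,  2.9 ]), array([ 0.   ,  0.001, -0.556])) (array([27.85, 37.4 , 12.34]), array([ 0.218,  0.765, -0.527])) (array([27.85, 37.4 , 21.34]), array([ 0.218,  0.765, -0.527]))
```

Call:
{"api": "move_arm", "payload": {"moves": [{"gripper": 1,"xyz": [3,4,0],"angular": [0,0,-0.08]},{"gripper": 1,"xyz": [7,9,0],"angular": [0,0,-0.2]},{"gripper": 1,"xyz": [11,14,0],"angular": [0,0,-0.32]},{"gripper": 1,"xyz": [15,19,0],"angular": [0,0,-0.45]},{"gripper": 1,"xyz": [19,24.5,0],"angular": [0,0,-0.556]},{"gripper": 1,"xyz": [22,29,2],"angular": [0.05,0.19,-0.556]},{"gripper": 1,"xyz": [25,33,5],"angular": [0.11,0.38,-0.55]},{"gripper": 1,"xyz": [27.8,37.4,8],"angular": [0.16,0.57,-0.54]},{"gripper": 1,"xyz": [27.8,37.4,12.3],"angular": [0.218,0.765,-0.527]},{"gripper": 0,"xyz": [27.8,37.4,12.3],"angular": [0.218,0.765,-0.527]}]}}

```text
clock: 1.98
position: [349.9, 155.7, 320.9]
ee_rot: [0.923, 0.108, 0.367, -0.044]
contact_force: [-0.4, -0.4, -0.4]
gripper_width: 69.7
```

```bash
python3 - <<'E'
from h import *
s=arm.read_state();print(s["position"].round(1),s["ee_rot"].round(3),s["joints"].round(2),s["contact_force"].round(1),s["gripper_width"]); print(Ro.from_quat(s["ee_rot"]).as_matrix().round(2))
im,d=arm.get_image("wrist");cv2.imwrite("pics/w1.png",im);W=pts("wrist",d);np.savez("w1.npz",im=im,d=d,W=W)
E
```

```text
[349.9 155.7 320.9] [ 0.923  0.108  0.367 -0.044] [ 1.13 -0.48 -1.07  0.97 -0.71 -0.01] [-0.4 -0.4 -0.4] 69.73772126208166
[[ 0.71  0.23  0.67]
 [ 0.17 -0.97  0.16]
 [ 0.69 -0.   -0.73]]
```

View pics/w1.png

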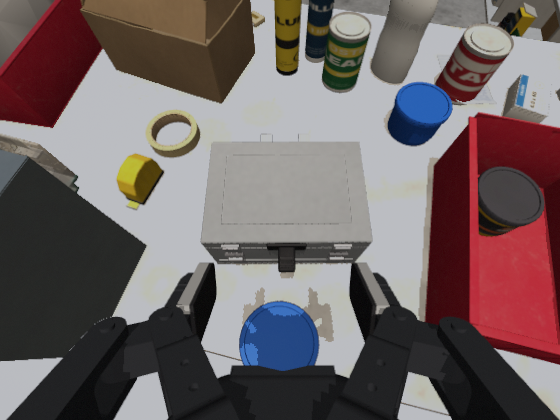

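Wrist view: the tab is at (287,258) with the lid edge behind it and the blue tub below at (279,340). This tool pitch is at a joint limit here, so I'll grasp with a steeper tool. First I'll refine the tab and lid pose.

```bash
python3 - <<'E'
from h import *
z=np.load("w1.npz");im,W=z["im"],z["W"]
m=np.zeros(im.shape[:2],bool);m[243:275,270:305]=1
dk=m&(im.max(2)<70)&(abs(W[...,2]-106)<9)
v,u=np.where(dk);print(dk.sum(),u.min(),u.max(),v.min(),v.max(),np.nanmedian(W[dk],0).round(1))
print(cv2.minAreaRect(W[dk][:,:2].astype(np.float32)))
m[:]=0;m[130:262,195:375]=1
lid=cv2.morphologyEx((m&(abs(W[...,2]-116)<4)).astype(np.uint8),cv2.MORPH_OPEN,np.ones((7,7)))>0
r=cv2.minAreaRect(W[lid][:,:2].astype(np.float32));print(r,np.median(W[lid][:,2]))
s=arm.read_state();R0=Ro.from_quat(s["ee_rot"]);p=s["position"]
for g,pi in(([400,163,220],1.3),([413,166,140],1.3)): print(rel(p,R0,g,tool(pi)))
E
```

```text
525 270 304 243 271 [416.1 168.3 110.3]
((414.7237243652344, 167.61483764648438), (35.10854721069336, 45.37538146972656), 13.443909645080566)
((506.658447265625, 190.560791015625), (161.25743103027344, 220.31350708007812), 13.62326717376709) 118.78298990896357
(array([-4.35,  0.6 , 12.53]), array([-0.002, -0.49 , -0.   ]))
(array([-8.9 ,  0.63, 19.24]), array([-0.002, -0.49 , -0.   ]))
```

Call:
{"api": "move_arm", "payload": {"moves": [{"gripper": 0,"xyz": [-1,0.15,3],"angular": [0,-0.13,0]},{"gripper": 0,"xyz": [-2,0.3,6],"angular": [0,-0.3,0]},{"gripper": 0,"xyz": [-3.3,0.45,9],"angular": [0,-0.49,0]},{"gripper": 0,"xyz": [-4.4,0.6,12.5],"angular": [0,-0.49,0]},{"gripper": 0,"xyz": [-4.4,0.6,12.5],"angular": [0,-0.49,0]},{"gripper": 0,"xyz": [-4.4,0.6,12.5],"angular": [0,-0.49,0]}]}}

```text
clock: 2.78
position: [402.7, 161.4, 198.1]
ee_rot: [0.985, 0.116, 0.13, -0.013]
contact_force: [0.6, 0.8, -0.7]
gripper_width: 42.9
```

```bash
sed -i 's/^PSI=.*/PSI=0.2356; C0=np.array([507.4,189.3,0])/' h.py; python3 - <<'E'
from h import *
s=arm.read_state();print(s["position"].round(1),s["joints"].round(2),s["contact_force"].round(1),s["gripper_width"]); print(Ro.from_quat(s["ee_rot"]).as_matrix().round(2))
im,d=arm.get_image("wrist");W=pts("wrist",d);np.savez("w2.npz",im=im,d=d,W=W)
cv2.imwrite("pics/w2.png",im)
R0=Ro.from_quat(s["ee_rot"]);p=s["position"]
for z in(130,103): print(rel(p,R0,case2w([-99,0,z]),tool(1.3)))
E
```

```text
[402.7 161.4 198.1] [ 0.86 -0.05 -0.74  0.25 -0.68  0.76] [ 0.6  0.8 -0.7] 42.931306796159504
[[ 0.94  0.23  0.25]
 [ 0.22 -0.97  0.06]
 [ 0.26  0.   -0.97]]
(array([-0.85, -0.3 ,  8.72]), array([ 0.004,  0.008, -0.001]))
(array([-1.55, -0.31, 11.32]), array([ 0.004,  0.008, -0.001]))
```

View pics/w2.png

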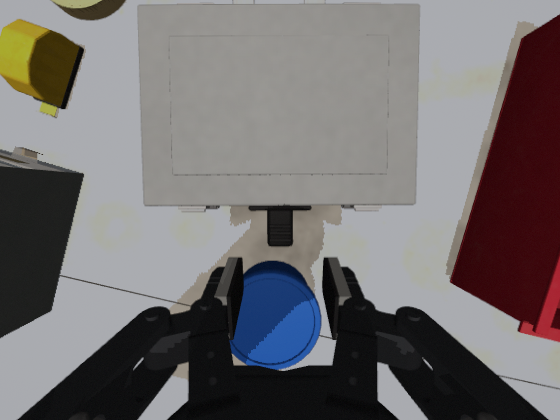

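Tab at (268–293, 208–246), centred between the fingers. The blue tub lies below and clear of the fingertips.

```bash
python3 - <<'E'
from h import *
print(ray("wrist",[[280.5,246],[268,230],[293,230],[280.5,208]],107.5).round(1))
print(ray("wrist",[[138,5],[144,206],[416,205],[420,5]],116).round(1))
for x in(-115,-97,-79):print(case2w([x,0,0]).round(1))
E
```

```text
[[397.1 162.8 107.5]
 [408.  176.3 107.5]
 [412.9 155.7 107.5]
 [428.6 170.3 107.5]]
[[558.8 316.4 116. ]
 [404.9 279.3 116. ]
 [457.3  63.1 116. ]
 [610.5 100.6 116. ]]
[395.6 162.5   0. ]
[413.1 166.7   0. ]
[430.6 170.9   0. ]
```

Call:
{"api": "move_arm", "payload": {"moves": [{"gripper": 0,"xyz": [-0.4,-0.2,4],"angular": [0,0,0]},{"gripper": 0,"xyz": [-0.9,-0.3,8],"angular": [0,0,0]},{"gripper": 0,"xyz": [-1.4,-0.3,10],"angular": [0,0,0]},{"gripper": 0,"xyz": [-1.6,-0.3,11.3],"angular": [0,0,0]},{"gripper": 0,"xyz": [-1.6,-0.3,11.3],"angular": [0,0,0]},{"gripper": -1,"xyz": [-1.6,-0.3,11.3],"angular": [0,0,0]},{"gripper": -1,"xyz": [-1.6,-0.3,11.3],"angular": [0,0,0]},{"gripper": -1,"xyz": [-1.6,-0.3,11.3],"angular": [0,0,0]}]}}

```text
clock: 3.82
position: [417.2, 167.1, 87.2]
ee_rot: [0.984, 0.115, 0.132, -0.013]
contact_force: [2.1, -7.4, 6.1]
gripper_width: 20.7
```

```bash
cat > arc.py <<'E'
from h import *
import sys
s=arm.read_state();R0=Ro.from_quat(s["ee_rot"]);p=s["position"]
print(p.round(1),s["joints"].round(2),s["contact_force"].round(1),s["gripper_width"])
print("grasp",(p-R0.apply([0,0,19])).round(1))
g0=p-R0.apply([0,0,19]);H=case2w([83,0,90])
gl=Ro.from_euler('z',-PSI).apply(g0-H);r=np.hypot(gl[0],gl[2]);a0=np.arctan2(gl[2],-gl[0]);pit0=np.arctan2(-R0.as_matrix()[2,2],R0.as_matrix()[:2,2]@[np.cos(PSI),np.sin(PSI)])
print("local",gl.round(1),r,"ang",a0,"pitch",pit0)
th0,th1,n,dp=map(float,sys.argv[1:5])
for i in range(1,int(n)+1):
    f=i/n;a=a0+f*(th1-th0)
    g=H+Ro.from_euler('z',PSI).apply([-r*np.cos(a),gl[1],r*np.sin(a)])
    x,w=rel(p,R0,g,Ro.from_rotvec(dp*f*np.array([-np.sin(PSI),np.cos(PSI),0]))*R0);print(x,w)
E
python3 arc.py 0 0.6 10 0.16
```

```text
[417.2 167.1  87.2] [ 0.78  0.16 -0.98  0.59 -0.25  0.46] [ 2.1 -7.4  6.1] 20.695266470883325
grasp [412.3 166.  105.5]
local [-180.9   -0.5   15.5] 181.5865697129754 ang 0.08547481950132207 pitch 1.3048801406543693
[ 0.38  0.   -1.01] [-0.    -0.016 -0.   ]
[ 0.81  0.01 -2.  ] [-0.    -0.032 -0.   ]
[ 1.3   0.01 -2.95] [-0.    -0.048 -0.   ]
[ 1.85  0.02 -3.88] [-0.    -0.064 -0.   ]
[ 2.46  0.02 -4.77] [-0.   -0.08 -0.  ]
[ 3.11  0.02 -5.61] [-0.    -0.096 -0.001]
[ 3.82  0.03 -6.42] [-0.    -0.112 -0.001]
[ 4.57  0.03 -7.18] [-0.    -0.128 -0.001]
[ 5.37  0.03 -7.9 ] [-0.    -0.144 -0.001]
[ 6.2   0.03 -8.56] [-0.    -0.16  -0.001]
```

Call:
{"api": "move_arm", "payload": {"moves": [{"gripper": -1,"xyz": [0.4,0,-1],"angular": [0,-0.016,0]},{"gripper": -1,"xyz": [0.8,0,-2],"angular": [0,-0.032,0]},{"gripper": -1,"xyz": [1.3,0,-2.95],"angular": [0,-0.048,0]},{"gripper": -1,"xyz": [1.85,0,-3.9],"angular": [0,-0.064,0]},{"gripper": -1,"xyz": [2.45,0,-4.75],"angular": [0,-0.08,0]},{"gripper": -1,"xyz": [3.1,0,-5.6],"angular": [0,-0.096,0]},{"gripper": -1,"xyz": [3.8,0,-6.4],"angular": [0,-0.112,0]},{"gripper": -1,"xyz": [4.55,0,-7.2],"angular": [0,-0.128,0]},{"gripper": -1,"xyz": [5.35,0,-7.9],"angular": [0,-0.144,0]},{"gripper": -1,"xyz": [6.2,0,-8.55],"angular": [0,-0.16,0]}]}}

```text
clock: 5.08
position: [446.7, 174.0, 181.8]
ee_rot: [0.992, 0.116, 0.044, -0.003]
contact_force: [-10.4, -0.4, -1.8]
gripper_width: 20.5
```

```bash
python3 arc.py 0.6 1.2 10 0.16
```

```text
[446.7 174.  181.8] [ 0.74  0.14 -0.49  0.06 -0.86  1.02] [-10.4  -0.4  -1.8] 20.47867078008247
grasp [445.1 173.7 200.7]
local [-147.2   -0.6  110.7] 184.19273714722775 ang 0.6446339502620957 pitch 1.482867460749035
[ 0.73  0.   -0.8 ] [-0.    -0.016 -0.   ]
[ 1.51  0.   -1.55] [-0.    -0.032 -0.   ]
[ 2.34  0.   -2.25] [-0.    -0.048 -0.   ]
[ 3.2   0.01 -2.91] [-0.    -0.064 -0.   ]
[ 4.1   0.01 -3.5 ] [-0.   -0.08 -0.  ]
[ 5.04  0.01 -4.04] [-0.    -0.096 -0.001]
[ 6.    0.01 -4.53] [-0.    -0.112 -0.001]
[ 6.99  0.01 -4.95] [-0.    -0.128 -0.001]
[ 8.01  0.   -5.31] [-0.    -0.144 -0.001]
[ 9.04  0.   -5.6 ] [-0.    -0.16  -0.001]
```

Call:
{"api": "move_arm", "payload": {"moves": [{"gripper": -1,"xyz": [0.75,0,-0.8],"angular": [0,-0.016,0]},{"gripper": -1,"xyz": [1.5,0,-1.55],"angular": [0,-0.032,0]},{"gripper": -1,"xyz": [2.35,0,-2.25],"angular": [0,-0.048,0]},{"gripper": -1,"xyz": [3.2,0,-2.9],"angular": [0,-0.064,0]},{"gripper": -1,"xyz": [4.1,0,-3.5],"angular": [0,-0.08,0]},{"gripper": -1,"xyz": [5.05,0,-4.05],"angular": [0,-0.096,0]},{"gripper": -1,"xyz": [6,0,-4.5],"angular": [0,-0.112,0]},{"gripper": -1,"xyz": [7,0,-4.95],"angular": [0,-0.128,0]},{"gripper": -1,"xyz": [8,0,-5.3],"angular": [0,-0.144,0]},{"gripper": -1,"xyz": [9,0,-5.6],"angular": [0,-0.16,0]}]}}

```text
clock: 6.32
position: [530.8, 194.6, 249.1]
ee_rot: [0.993, 0.117, -0.033, 0.006]
contact_force: [-4.8, -4.9, -0.2]
gripper_width: 20.6
```

```bash
python3 arc.py 1.2 1.92 10 0.2
```

```text
[530.8 194.6 249.1] [ 0.63  0.31 -0.06 -0.02 -1.27  1.19] [-4.8 -4.9 -0.2] 20.621144544625587
grasp [532.  194.9 268.1]
local [-57.8  -0.2 178.1] 187.2218830207913 ang 1.2569404951348442 pitch 1.6369556300138088
[ 1.23 -0.   -0.45] [-0.   -0.02 -0.  ]
[ 2.49 -0.   -0.82] [-0.   -0.04 -0.  ]
[ 3.77 -0.   -1.09] [-0.   -0.06 -0.  ]
[ 5.07 -0.   -1.26] [-0.   -0.08 -0.  ]
[ 6.38 -0.   -1.34] [-0.  -0.1 -0. ]
[ 7.69 -0.01 -1.32] [-0.   -0.12 -0.  ]
[ 8.99 -0.01 -1.21] [-0.    -0.14  -0.001]
[ 1.029e+01 -1.000e-02 -1.000e+00] [-0.    -0.16  -0.001]
[11.56 -0.02 -0.7 ] [-0.    -0.18  -0.001]
[12.81 -0.02 -0.3 ] [-0.    -0.2   -0.001]
```

Call:
{"api": "move_arm", "payload": {"moves": [{"gripper": -1,"xyz": [1.25,0,-0.4],"angular": [0,-0.02,0]},{"gripper": -1,"xyz": [2.5,0,-0.75],"angular": [0,-0.04,0]},{"gripper": -1,"xyz": [3.75,0,-1.0],"angular": [0,-0.06,0]},{"gripper": -1,"xyz": [5.05,0,-1.1],"angular": [0,-0.08,0]},{"gripper": -1,"xyz": [6.35,0,-1.1],"angular": [0,-0.1,0]},{"gripper": -1,"xyz": [7.65,0,-1.1],"angular": [0,-0.12,0]},{"gripper": -1,"xyz": [8.95,0,-0.9],"angular": [0,-0.14,0]},{"gripper": -1,"xyz": [10.2,0,-0.7],"angular": [0,-0.16,0]},{"gripper": -1,"xyz": [11.45,0,-0.4],"angular": [0,-0.18,0]},{"gripper": -1,"xyz": [12.7,0,0],"angular": [0,-0.2,0]}]}}

```text
clock: 7.58
position: [656.7, 225.2, 244.0]
ee_rot: [0.985, 0.116, -0.128, 0.016]
contact_force: [-1.8, -2.8, 2.3]
gripper_width: 21.0
```

```bash
python3 arc.py 1.86 1.95 3 0.0
```

```text
[656.7 225.2 244. ] [ 0.53  0.64  0.48 -0.07 -1.66  1.28] [-1.8 -2.8  2.3] 21.03805213828452
grasp [661.4 226.3 262.3]
local [7.540e+01 1.000e-01 1.723e+02] 188.12712917539508 ang 1.98333244124254 pitch 1.8299109713359532
[ 0.56 -0.    0.09] [0. 0. 0.]
[ 1.11 -0.    0.21] [0. 0. 0.]
[ 1.66 -0.    0.33] [0. 0. 0.]
```

Call:
{"api": "move_arm", "payload": {"moves": [{"gripper": -1,"xyz": [0.4,0,0.1],"angular": [0,0,0]},{"gripper": -1,"xyz": [0.8,0,0.2],"angular": [0,0,0]},{"gripper": -1,"xyz": [0.8,0,0.2],"angular": [0,0,0]}]}}

```text
clock: 7.95
position: [663.8, 226.9, 240.6]
ee_rot: [0.985, 0.116, -0.127, 0.016]
contact_force: [-1.8, -2.5, 6.5]
gripper_width: 20.5
```

```bash
python3 - <<'E'
from h import *
s=arm.read_state();print(s["position"],s["contact_force"])
im,d=arm.get_image("top");cv2.imwrite("pics/t3.png",im);np.savez("t3.npz",im=im,d=d,W=pts("top",d))
E
```

```text
[663.83334142 226.90807449 240.563421  ] [-1.81545125 -2.54682059  6.46781342]
```

Call:
{"api": "move_arm", "payload": {"moves": [{"gripper": -0.2,"xyz": [0.8,0,0.2],"angular": [0,0,0]},{"gripper": 0.2,"xyz": [0.8,0,0.2],"angular": [0,0,0]},{"gripper": 0.2,"xyz": [0.8,0,0.2],"angular": [0,0,0]},{"gripper": 0.2,"xyz": [0.8,0,-3],"angular": [0,0,0]},{"gripper": 0.2,"xyz": [0.8,0,-7],"angular": [0,0,0]},{"gripper": 0.2,"xyz": [-4,0,-10],"angular": [0,0.13,0]},{"gripper": 0.2,"xyz": [-9,0,-11],"angular": [0,0.26,0]},{"gripper": 0.2,"xyz": [-15,0,-12],"angular": [0,0.26,0]},{"gripper": 0.2,"xyz": [-20,0,-13],"angular": [0,0.26,0]},{"gripper": 0.2,"xyz": [-20,0,-13],"angular": [0,0.26,0]}]}}

```text
clock: 9.25
position: [506.7, 190.3, 419.0]
ee_rot: [0.993, 0.117, 0.006, -0.001]
contact_force: [0.9, 0.8, 0.5]
gripper_width: 51.3
```

```bash
python3 - <<'E'
from h import *
s=arm.read_state();print(s["position"],s["contact_force"],s["joints"].round(2))
im,d=arm.get_image("wrist");cv2.imwrite("pics/w4.png",im);np.savez("w4.npz",im=im,d=d,W=pts("wrist",d))
E
```

```text
[506.65501798 190.28500276 418.96782214] [0.94983314 0.75770712 0.49818292] [ 0.66  0.16  0.16  0.   -1.55  1.14]
```

View pics/w4.png

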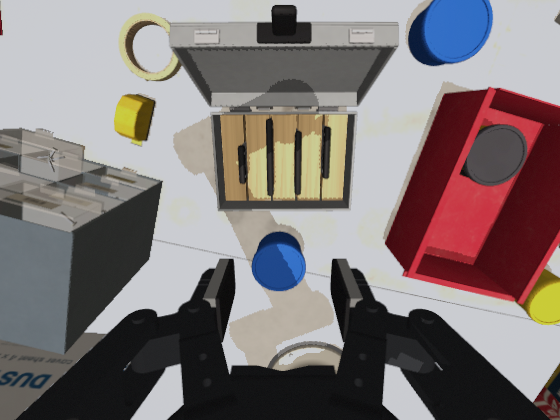

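The lid is back and open. The four black backs are at (242,163), (270,157), (298,163) and (326,152). The one at u=270 looks longest. I'll measure lengths and confirm in a crop.

```bash
python3 - <<'E'
from h import *
z=np.load("w4.npz");im,W=z["im"],z["W"]
m=np.zeros(im.shape[:2],np.uint8);m[112:203,226:346]=1
dk=((im.max(2)<60)&(m>0)&(W[...,2]>85)).astype(np.uint8)
N,l,st,_=cv2.connectedComponentsWithStats(dk)
for i in range(1,N):
    if st[i,4]<60: continue
    v,u=np.where(l==i);P=ray("wrist",np.c_[u,v],102);r=cv2.minAreaRect(P[:,:2].astype(np.float32))
    print(st[i],np.round(r[0],1),np.round(r[1],1),round(r[2],1),"case",Ro.from_euler('z',-PSI).apply([*(np.array(r[0])-C0[:2]),0]).round(1),np.nanmedian(W[l==i][:,2]).round(1))
b=W[15:45,255:315];print("tab pts",np.nanmedian(W[10:20,276:292].reshape(-1,3),0))
# lid angle: front rim of lid tray points
q=W[22:36,175:395].reshape(-1,3);q=q[~np.isnan(q[:,2])];L=Ro.from_euler('z',-PSI).apply(q-case2w([83,0,90]));print("lid rim local",np.median(L,0).round(1))
cv2.imwrite("pics/crop4.png",cv2.resize(im[95:215,205:365],None,fx=4.5,fy=4.5,interpolation=cv2.INTER_CUBIC))
E
```

```text
[266 119   8  77 468] [512.2 213.2] [116.2   9.6] 13.9 case [10.3 22.1  0. ] 100.2
[322 127   8  51 294] [540.7 132.3] [75.6 10.2] 13.6 case [ 19.1 -63.2   0. ] 99.9
[295 131   7  64 349] [514.8 169.1] [97.4  9. ] 14.2 case [  2.5 -21.4   0. ] 100.3
[238 146   9  37 254] [493.6 252.7] [55.8 11.4] 13.6 case [ 1.3 64.9  0. ] 99.8
tab pts [662.00031943 227.74858399 268.64932633]
lid rim local [ 72.4   0.7 145.2]
```

View pics/crop4.png

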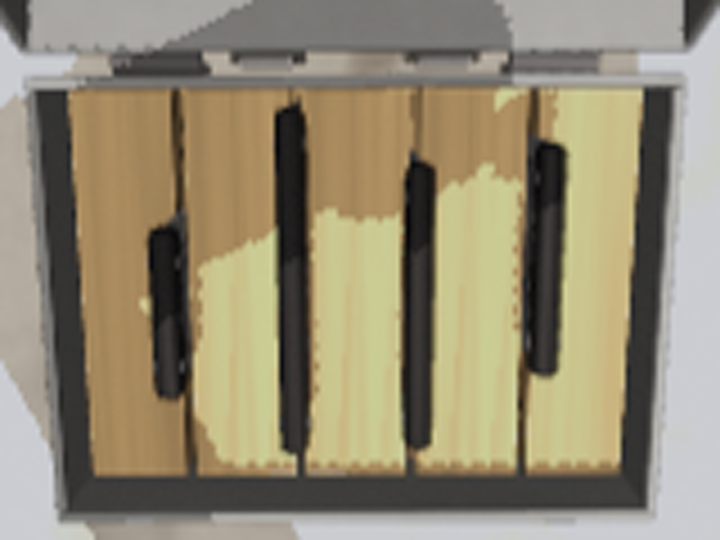

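The longest is confirmed: the back at u=270 is 116 mm, second slot from the left (case y=+22). The others measure 97, 76 and 56 mm.

```bash
python3 - <<'E'
from h import *
s=arm.read_state();R0=Ro.from_quat(s["ee_rot"]);p=s["position"]
c=arm.get_calibration("wrist");C=-np.array(c["R"]).T@np.array(c["t"]).ravel();print("cam in tool",R0.inv().apply(C-p).round())
for z in(200,125,93):print(rel(p,R0,[512.2,213.2,z],tool(np.pi/2)))
z=np.load("w4.npz");im,W=z["im"],z["W"]
t=(im.max(2)<90)&(abs(W[...,2]-74)<8);t[:,:440]=0;t[260:]=0
k=cv2.morphologyEx(t.astype(np.uint8),cv2.MORPH_OPEN,np.ones((5,5)))>0
v,u=np.where(k);P=ray("wrist",np.c_[u,v],73);print("tub",cv2.minEnclosingCircle(P[:,:2].astype(np.float32)),np.nanmedian(W[k],0))
E
```

```text
cam in tool [  84.   -1. -144.]
(array([ 0.76, -2.06, 23.56]), array([-0.   , -0.009, -0.001]))
(array([ 0.7 , -2.06, 31.06]), array([-0.   , -0.009, -0.001]))
(array([ 0.67, -2.06, 34.26]), array([-0.   , -0.009, -0.001]))
tub ((545.723388671875, -157.0423583984375), 153.0347442626953) [ 591.56381275 -153.1405033    73.29638488]
```

Call:
{"api": "move_arm", "payload": {"moves": [{"gripper": -0.3,"xyz": [-0.3,-1,5],"angular": [0,0,0]},{"gripper": -0.3,"xyz": [-0.3,-2.05,11],"angular": [0,-0.01,0]},{"gripper": -0.3,"xyz": [-0.3,-2.05,17],"angular": [0,-0.01,0]},{"gripper": -0.3,"xyz": [-0.3,-2.05,23],"angular": [0,-0.01,0]},{"gripper": -0.3,"xyz": [-0.3,-2.05,28],"angular": [0,-0.01,0]},{"gripper": -0.3,"xyz": [-0.3,-2.05,30],"angular": [0,-0.01,0]},{"gripper": -0.3,"xyz": [-0.3,-2.05,30],"angular": [0,-0.01,0]}]}}

```text
clock: 10.18
position: [501.4, 208.6, 110.9]
ee_rot: [0.993, 0.116, -0.006, 0.003]
contact_force: [-0.1, 0.1, 0.7]
gripper_width: 29.9
```

```bash
python3 - <<'E'
from h import *
s=arm.read_state();R0=Ro.from_quat(s["ee_rot"]);p=s["position"];print(p,s["contact_force"],s["gripper_width"])
im,d=arm.get_image("wrist");cv2.imwrite("pics/w5.png",im)
for z in(93,):print(rel(p,R0,case2w([0,22,z]),tool(np.pi/2)),case2w([0,22,z]))
E
```

```text
[501.36279482 208.63227864 110.88789025] [-0.08446382  0.12244821  0.70414438] 29.94389562302897
(array([ 0.18, -0.2 ,  3.69]), array([ 0.005,  0.012, -0.003])) [502.26461805 210.69223813  93.        ]
```

View pics/w5.png

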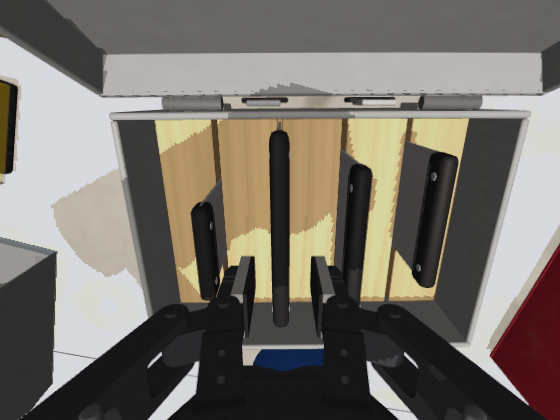

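Both fingers stand evenly either side of the widest back (u=280), clear of its neighbours. Next: descend, grip and draw up.

Call:
{"api": "move_arm", "payload": {"moves": [{"gripper": -0.3,"xyz": [0.1,-0.1,1.8],"angular": [0.004,0.01,0]},{"gripper": -0.3,"xyz": [0.1,-0.1,3.6],"angular": [0.004,0.01,0]},{"gripper": -0.3,"xyz": [0.1,-0.1,3.6],"angular": [0.004,0.01,0]},{"gripper": -1,"xyz": [0.1,-0.1,3.6],"angular": [0.004,0.01,0]},{"gripper": -1,"xyz": [0.1,-0.1,3.6],"angular": [0.004,0.01,0]},{"gripper": -1,"xyz": [0.1,-0.1,3.6],"angular": [0.004,0.01,0]},{"gripper": -1,"xyz": [0.1,-0.1,2.6],"angular": [0.004,0.01,0]},{"gripper": -1,"xyz": [0.1,-0.1,1.6],"angular": [0.004,0.01,0]}]}}

```text
clock: 11.22
position: [502.6, 210.5, 98.9]
ee_rot: [0.993, 0.116, 0.002, -0.001]
contact_force: [-0.3, -0.0, -0.9]
gripper_width: 8.6
```

Call:
{"api": "move_arm", "payload": {"moves": [{"gripper": -1,"xyz": [0,0,-1.5],"angular": [0,0,0]},{"gripper": -1,"xyz": [0,0,-3],"angular": [0,0,0]},{"gripper": -1,"xyz": [0,0,-5],"angular": [0,0,0]},{"gripper": -1,"xyz": [0,0,-8],"angular": [0,0,0]},{"gripper": -1,"xyz": [0,0,-11],"angular": [0,0,0]},{"gripper": -1,"xyz": [0,0,-14],"angular": [0,0,0]},{"gripper": -1,"xyz": [0,0,-17],"angular": [0,0,0]},{"gripper": -1,"xyz": [0,0,-18],"angular": [0,0,0]},{"gripper": -1,"xyz": [0,0,-18],"angular": [0,0,0]}]}}

```text
clock: 12.35
position: [502.1, 210.3, 278.8]
ee_rot: [0.993, 0.116, 0.002, -0.002]
contact_force: [0.1, -0.2, -1.5]
gripper_width: 8.9
```

```bash
python3 - <<'E'
from h import *
s=arm.read_state();R0=Ro.from_quat(s["ee_rot"]);p=s["position"];print(p,s["contact_force"],s["gripper_width"],s["joints"].round(2))
im,d=arm.get_image("top");cv2.imwrite("pics/t6.png",im);np.savez("t6.npz",im=im,d=d,W=pts("top",d))
im,d=arm.get_image("wrist");cv2.imwrite("pics/w6.png",im)
W=pts("wrist",d);np.savez("w6.npz",im=im,d=d,W=W)
# tub circle from the first two views, by ray at z=73
for n in("top0","scene0"):
    z=np.load(n+".npz");I,V=z["im"],z["W"]
    t=((I.max(2)<80)&(abs(V[...,2]-74)<8)&(np.hypot(V[...,0]-595,V[...,1]+150)<70)).astype(np.uint8)
    c=max(cv2.findContours(t,0,1)[0],key=cv2.contourArea)[:,0];P=ray(n[:-1],c,73);print("tub",cv2.minEnclosingCircle(P[:,:2].astype(np.float32)))
cat=np.hstack([cv2.imread("pics/t6.png")[100:310,90:400],cv2.resize(im,(280,210))]);cv2.imwrite("pics/c6.png",cat)
E
```

```text
[502.06475052 210.25314889 278.80658838] [ 0.14430082 -0.24984007 -1.52465792] 8.903360902559367 [ 0.69  0.21 -0.12 -0.   -1.24  1.11]
tub ((598.2408447265625, -145.5369415283203), 50.14875793457031)
tub ((603.6084594726562, -141.8025665283203), 51.236087799072266)
```

View pics/c6.png

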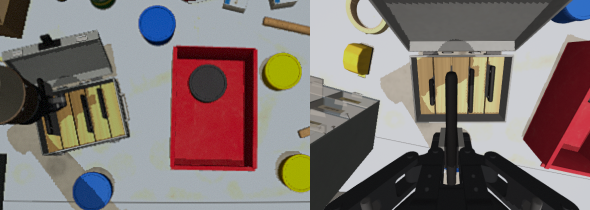

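Left: the case is open with three blades still in their slots. Right: the widest blade is held, seen edge on. Next I'll work out the lowering pose in the free half of the bin, with the blade tilted 25° so that it lies down gently.

```bash
python3 - <<'E'
from h import *
s=arm.read_state();R0=Ro.from_quat(s["ee_rot"]);p=s["position"]
R=Ro.from_euler('x',-25,degrees=True)*tool(np.pi/2,yaw=-0.017)
for g in([455,-145,300],[455,-145,160],[455,-145,80]):print(rel(p,R0,g,R))
print(Ro.as_matrix(R).round(2))
E
```

```text
(array([-12.91,  34.24,  -0.62]), array([-0.436, -0.049,  0.246]))
(array([-12.94,  34.25,  13.38]), array([-0.436, -0.049,  0.246]))
(array([-12.95,  34.26,  21.38]), array([-0.436, -0.049,  0.246]))
[[ 1.   -0.02  0.  ]
 [-0.02 -0.91 -0.42]
 [ 0.01  0.42 -0.91]]
```

Call:
{"api": "move_arm", "payload": {"moves": [{"gripper": -1,"xyz": [-1.5,4,-0.6],"angular": [0,0,0]},{"gripper": -1,"xyz": [-3.5,9,-0.6],"angular": [0,0,0.05]},{"gripper": -1,"xyz": [-5.5,14,-0.6],"angular": [-0.07,-0.01,0.1]},{"gripper": -1,"xyz": [-7.5,19,-0.6],"angular": [-0.16,-0.02,0.15]},{"gripper": -1,"xyz": [-9.5,24,-0.6],"angular": [-0.26,-0.03,0.2]},{"gripper": -1,"xyz": [-11.5,29,-0.6],"angular": [-0.36,-0.04,0.246]},{"gripper": -1,"xyz": [-12.5,33,-0.6],"angular": [-0.436,-0.049,0.246]},{"gripper": -1,"xyz": [-12.9,34.2,-0.6],"angular": [-0.436,-0.049,0.246]},{"gripper": -1,"xyz": [-12.9,34.2,-0.6],"angular": [-0.436,-0.049,0.246]}]}}

```text
clock: 13.58
position: [455.7, -152.5, 282.9]
ee_rot: [0.977, -0.009, 0.002, 0.215]
contact_force: [0.3, 0.4, -0.1]
gripper_width: 8.8
```

```bash
python3 - <<'E'
from h import *
s=arm.read_state();R0=Ro.from_quat(s["ee_rot"]);p=s["position"];print(p,s["contact_force"],s["gripper_width"],s["joints"].round(2))
print("grasp",p-R0.apply([0,0,19]));print(R0.as_matrix().round(2))
im,d=arm.get_image("wrist");cv2.imwrite("pics/w7.png",im)
R=Ro.from_euler('x',-25,degrees=True)*tool(np.pi/2,yaw=-0.017)
for g in([455,-145,200],[455,-145,120],[455,-145,80]):print(rel(p,R0,g,R))
E
```

```text
[ 455.6754818  -152.49713378  282.93599926] [ 0.27382924  0.42341362 -0.06855303] 8.763401707757424 [ 0.26  0.07 -0.51  0.46 -1.15  1.07]
grasp [ 455.65830697 -144.50882369  300.17510036]
[[ 1.   -0.02  0.  ]
 [-0.02 -0.91 -0.42]
 [ 0.01  0.42 -0.91]]
(array([-0.15, -4.16,  9.11]), array([-0.002, -0.001, -0.002]))
(array([-0.22, -7.52, 16.37]), array([-0.002, -0.001, -0.002]))
(array([-0.26, -9.2 , 20.  ]), array([-0.002, -0.001, -0.002]))
```

View pics/w7.png

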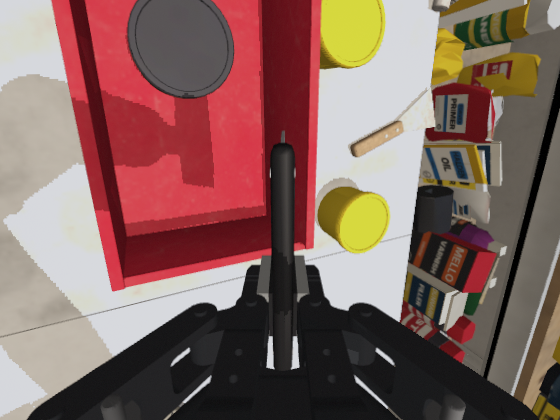

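Blade held along the bin and still above it; its shadow falls on the free floor short of the tub. Lowering now.

Call:
{"api": "move_arm", "payload": {"moves": [{"gripper": -1,"xyz": [-0.1,-2,4.5],"angular": [0,0,0]},{"gripper": -1,"xyz": [-0.15,-4.1,9],"angular": [0,0,0]},{"gripper": -1,"xyz": [-0.2,-6,13],"angular": [0,0,0]},{"gripper": -1,"xyz": [-0.2,-7.5,16.4],"angular": [0,0,0]},{"gripper": -1,"xyz": [-0.25,-8.4,18.2],"angular": [0,0,0]},{"gripper": -1,"xyz": [-0.25,-9,19.5],"angular": [0,0,0]},{"gripper": -1,"xyz": [-0.25,-9,19.5],"angular": [0,0,0]}]}}

```text
clock: 14.5
position: [455.7, -152.4, 68.2]
ee_rot: [0.976, -0.008, 0.003, 0.216]
contact_force: [-1.6, -0.2, -0.4]
gripper_width: 8.5
```

Call:
{"api": "move_arm", "payload": {"moves": [{"gripper": -1,"xyz": [0,-0.15,0.35],"angular": [0,0,0]},{"gripper": -1,"xyz": [0,-0.3,0.65],"angular": [0,0,0]},{"gripper": -1,"xyz": [0,-0.3,0.65],"angular": [0,0,0]}]}}

```text
clock: 14.88
position: [456.7, -152.4, 62.9]
ee_rot: [0.976, -0.008, 0.004, 0.216]
contact_force: [-2.0, 2.7, 6.9]
gripper_width: 8.6
```

Call:
{"api": "move_arm", "payload": {"moves": [{"gripper": -0.6,"xyz": [0,0,0],"angular": [0,0,0]},{"gripper": -0.4,"xyz": [0,0,0],"angular": [0,0,0]},{"gripper": -0.2,"xyz": [0,0,0],"angular": [0,0,0]},{"gripper": 0,"xyz": [0,0,0],"angular": [0,0,0]},{"gripper": 0.2,"xyz": [0,0,0],"angular": [0,0,0]},{"gripper": 0.4,"xyz": [0,0,0],"angular": [0,0,0]},{"gripper": 0.4,"xyz": [0,0,0],"angular": [0,0,0]},{"gripper": 0.4,"xyz": [0,0,0],"angular": [0,0,0]}]}}

```text
clock: 15.88
position: [455.2, -152.9, 61.3]
ee_rot: [0.976, -0.008, 0.003, 0.216]
contact_force: [-0.3, -3.2, -0.6]
gripper_width: 59.7
```

```bash
python3 - <<'E'
from h import *
s=arm.read_state();print(s["position"],s["contact_force"],s["gripper_width"])
im,d=arm.get_image("wrist");im2,d2=arm.get_image("top");cv2.imwrite("pics/c8.png",np.hstack([cv2.resize(im,(420,315)),cv2.resize(im2[130:280,240:370],(273,315))]))
E
```

```text
[ 455.18405975 -152.86669028   61.32830114] [-0.25239074 -3.17687634 -0.63728747] 59.65813222478633
```

View pics/c8.png

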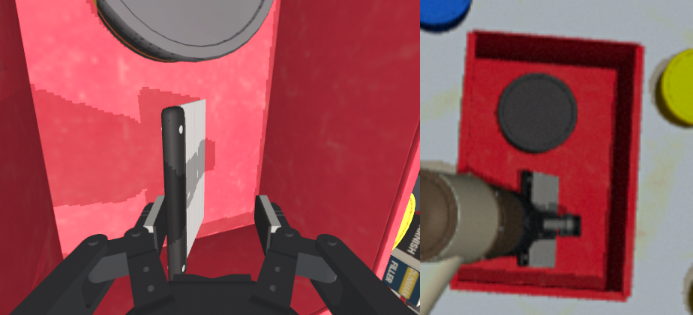

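The blade leans on the lower finger, its foot on the bin floor, clear of the tub. I'll withdraw slowly so it slides off.

Call:
{"api": "move_arm", "payload": {"moves": [{"gripper": 0.4,"xyz": [0,0,-1],"angular": [0,0,0]},{"gripper": 0.4,"xyz": [0,0,-2],"angular": [0,0,0]},{"gripper": 0.4,"xyz": [0,0,-3],"angular": [0,0,0]},{"gripper": 0.4,"xyz": [0,0,-4],"angular": [0,0,0]},{"gripper": 0.4,"xyz": [0,0,-6],"angular": [0,0,0]},{"gripper": 0.4,"xyz": [0,0,-10],"angular": [0,0,0]},{"gripper": 0.4,"xyz": [0,0,-15],"angular": [0,0,0]},{"gripper": 0.4,"xyz": [0,0,-20],"angular": [0,0,0]},{"gripper": 0.4,"xyz": [0,0,-24],"angular": [0,0,0]},{"gripper": 0.4,"xyz": [0,0,-24],"angular": [0,0,0]}]}}

```text
clock: 17.23
position: [456.9, -49.7, 282.2]
ee_rot: [0.977, -0.008, 0.007, 0.214]
contact_force: [0.6, 0.3, -0.5]
gripper_width: 59.8
```

```bash
python3 - <<'E'
from h import *
s=arm.read_state();print(s["position"],s["contact_force"],s["gripper_width"],s["clock"])
im,d=arm.get_image("scene");V=pts("scene",d);im2,d2=arm.get_image("wrist");W=pts("wrist",d2)
cv2.imwrite("pics/c9.png",np.hstack([cv2.resize(im[90:350,150:440],(390,350)),cv2.resize(im2,(400,300),).copy() if 0 else cv2.resize(im2,(400,350))]))
for n,I,Q in(("scene",im,V),("wrist",im2,W)):
    hsv=cv2.cvtColor(I,cv2.COLOR_BGR2HSV)
    inb=(abs(Q[...,0]-455)<68)&(abs(Q[...,1]+155)<95)&(Q[...,2]<115)&(Q[...,2]>-5)
    b=inb&(hsv[...,1]<70); P=Q[b];print(n,len(P),cv2.minAreaRect(P[:,:2].astype(np.float32)),np.percentile(P[:,2],[2,50,98]))
    hsv_r=((hsv[...,0]<8)|(hsv[...,0]>172))&(hsv[...,1]>150)&(Q[...,2]>110)&(abs(Q[...,0]-527)<200)&(abs(Q[...,1]+155)<150)&(Q[...,2]<160)
    print("bin",cv2.minAreaRect(Q[hsv_r][:,:2].astype(np.float32)))
E
```

```text
[456.94080878 -49.66318639 282.20458051] [ 0.56219703  0.29182211 -0.45163135] 59.82510762759363 17.225
scene 933 ((454.75927734375, -128.53585815429688), (74.83843994140625, 143.35594177246094), 83.13804626464844) [ 0.35274144  5.56589001 10.73544489]
bin ((528.5804443359375, -143.1261444091797), (215.1039581298828, 304.9877624511719), 85.37660217285156)
wrist 4947 ((462.3775634765625, -119.71943664550781), (88.25559997558594, 122.01123809814453), 86.48329162597656) [ 4.33137297  7.62893788 14.5272273 ]
bin ((512.9756469726562, -143.68450927734375), (214.15513610839844, 285.4836730957031), 85.26874542236328)
```

View pics/c9.png

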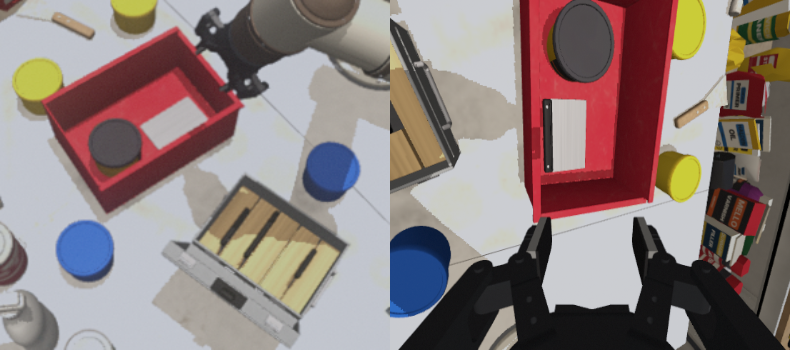

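The blade lies flat on the bin floor beside the tub. The case is open with three blades in it, and the gripper is clear (z 282 mm). The bin is about 12 mm from where it was, within the limit. Handing in.

```bash
python3 -c "
from bench import arm
print(arm.job_done())"
```

```text
the job is handed in; nothing more can be done
None
```

The widest blade now lies flat on the floor of the red bin beside the tub, and I handed the job in at about 17 s of the 58 s; no verdict was reported.

- **Lid:** I lifted it by its front tab at about 0.5 rad/s, gripped the whole way, until it was back at about its stop angle (about 1.9 rad). It was still open in the last picture.
- **Blade:** I picked the blade whose black back measured 116 mm; the others measured 97, 76 and 56 mm. I drew it straight up, lowered it tilted until its lower edge touched the bin floor, let it lean on the lower finger, and slid the finger out from under it.
- **Last checks:** The median height over the blade was about 6–8 mm. The other three blades look to be in their slots, judged by eye rather than measured. The tub is upright and the gripper is clear of everything.
- **Bin moved:** The bin shifted about 12 mm and turned about 4°, probably brushed by a finger as it withdrew. This is within the 40 mm limit, but the bin did not stay exactly where it was.

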